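Shut the checker tray and ring for tea

TASK

The round is over. With a fingertip, gently push the half-open flap of the wooden checker tray fully shut, then lightly press the button of the bell that stands right beside the empty tea glass, to ring for a refill, and draw the hand back at least a hand's breadth from it. Do not pick up, shift or knock anything, and leave the other bell, the tea glass and the dice alone.

Things in the scene. Friction and masses are not known exactly. Their poses are not given: they have to be found in the camera images.
- tray: wooden checker tray, fixed to the table, 150 x 220 x 40 mm (x, y, z), open on top, with checkers inside and a wooden flap covering it when shut. Origin at the centre of its underside, on the table; its x axis points from the flap's free edge to its hinge (roughly away from the robot), z up. The hinge line runs along the tray's y axis at x = +75 mm, z = 40 mm
- flap (a joint): angle of the tray's flap, rad: 0 is shut (lying flat on the tray, its upper face 46 mm above the table), grows as the free edge rises; starts between 0.45 and 0.85. The flap is a 150 x 220 mm board 6 mm thick. A stiff hinge keeps it where it is left; about 1 to 2 N pressed down at its middle moves it
- flap_edge (a point): middle of the flap's free edge, on its upper face (150 mm from the hinge)
- bell_tea: chrome counter bell: round black foot 80 mm across, chrome dome 76 mm across and 41 mm high, with a chrome push-button on top (18 mm across, top 59 mm above the table). Loose on the table, 260 g or so. Origin at the centre of its underside, z up. This is the bell beside the tea glass, the one to ring
- bell_tea_top (a point): centre of the top of that bell's push-button
- bell_tea_button (a joint): push-button of the bell beside the tea glass: travel of the push-button, m; 0 up, 0.006 right down. Springs back; it rings from 0.003 m down (about 2 N), right down takes about 4 N
- bell_other: chrome counter bell: round black foot 80 mm across, chrome dome 76 mm across and 41 mm high, with a chrome push-button on top (18 mm across, top 59 mm above the table). Loose on the table, 260 g or so. Origin at the centre of its underside, z up. The same kind as the first, but with no glass beside it: leave it alone
- bell_other_button (a joint): push-button of the other bell: travel of the push-button, m; 0 up, 0.006 right down. Springs back; it rings from 0.003 m down (about 2 N), right down takes about 4 N
- tea_glass: empty tulip-shaped clear tea glass with gilt bands round rim, belly and foot, 58 mm across the rim, 85 mm tall, loose, 85 to 110 mm from the centre of its bell on the robot's side of it. Origin at the centre of its underside
- die_1: red die, 16 mm, loose, lying before the black dice tower (180 mm tall, fixed, at the far left, more than 150 mm from all that is handled); origin at the centre of its underside
- die_2: red die, 16 mm, loose; origin at the centre of its underside

How it is judged:
On the way, in this order (a step that is already met when the one before it is completed fails the run):
1. the flap is pushed shut (value of joint flap below 0.05 rad), for 0.1 s.
2. the button of the bell beside the tea glass is pressed by the fingers until it rings (value of joint bell_tea_button above 0.003 m and contact force between the fingers and bell_tea above 0.3 N), for 0.05 s.
3. the button is let go and the hand is drawn back (value of joint bell_tea_button below 0.001 m and distance between the grasp point and bell_tea_top above 0.06 m), for 0.2 s.
At the end, for the whole second after the job is handed in: The flap is shut (within 0.05 rad); the rung bell's button is up again and its bell stands within 15 mm of where it was; the hand is at least 60 mm from the button; the other bell, the tea glass and both dice stand within 12 mm of where they were, the glass upright (all of step 3 and value of joint flap below 0.05 rad and distance of bell_tea from where it was at the start of the episode below 0.015 m and distance of each of bell_other, tea_glass, die_1, die_2 from where it was at the start of the episode below 0.012 m and angle between tea_glass's own z axis and vertical below 0.1 rad and linear speed of each of tea_glass, bell_tea below 0.02 m/s); the robot touches nothing.
It fails at once if the bell is rung before the flap is shut (value of joint bell_tea_button above 0.003 m and value of joint flap above 0.06 rad).
It fails at once if the bell to be rung is lifted or shifted (over 15 mm), or pressed hard (over 35 N) (distance of bell_tea from where it was at the start of the episode above 0.015 m or contact force between any of the arm, the fingers and bell_tea above 35 N).
It fails at once if the flap is pushed hard (over 40 N) or thrown wider open (over 1.05 rad) (contact force between the fingers and tray above 40 N or value of joint flap above 1.05 rad).
It fails at once if the other bell's button is pressed (value of joint bell_other_button above 0.002 m).
It fails at once if the other bell, the tea glass or a die is lifted, shifted or knocked (over 12 mm) (distance of any of bell_other, tea_glass, die_1, die_2 from where it was at the start of the episode above 0.012 m).
It also fails if it takes over 45 s, if anything falls off the work surface, if the arm or the gripper's body presses on something with over 40 N, if the wrist force passes 120 N, or if a joint passes its speed limit or range.

ROBOT

A 7-joint arm with a two-finger parallel gripper is mounted at the origin on the work surface. World frame = base frame: x ahead of the robot, y to its left, z up, the work surface at z = 0. Lengths are in m, angles in rad, forces in N, time in s.
With the tool pointing down it reaches from about 0.4 to 0.85 m from the base axis. Payload 10.4 kg.
Tool frame: the origin (TCP) lies between the finger pads; the fingertips stand 8 mm ahead of it and the grasp point (between the pads) lies 11 mm behind it; z points along the fingers, x is the direction in which the jaws open and shut, and the axes are right-handed (so a half turn about z gives the same grasp; the last joint's range is limited). The gripper opens to 87 mm and grips with 3 to 60 N. Pads are 19 mm wide; open, the fingers measure 117 mm over their backs; the gripper's body (75 mm by 190 mm) begins 51 mm behind the grasp point.
Start: joints at [1.267, 0.332, -0.065, 1.46, 0.022, 1.35, -0.088], TCP at [0.173, -0.601, 0.231] pointing down, gripper open.
Joint ranges: [-2.6, 2.6], [-0.5, 2.12], [-1.47, 1.34], [0.16, 2.42], [-1.27, 4.41], [0.06, 2.06], [-2.6, 2.6]. Speed limits (rad/s): [2.22, 2.22, 2.79, 2.79, 3.14, 3.14, 3.14].

INTERFACE

Orientations are given as a unit quaternion [x, y, z, w].
In Python, from bench import r, viewer gives the robot as it stands.
- The arm moves only by the tool apply_moves, never from a script. Its argument "increments" is a list of rows, each an object with "grip": the closure in counts, from 0 (fully open) to 255 (shut); "xyz": the shift along the tool's x, y, z in mm, a list of three; "rotation": the turn, a rotation vector about the tool's x, y, z in degrees, a list of three. A call has 1 to 5 rows; each row is the pose to reach, as a shift and turn from the pose measured when the call began, along the tool's axes at that moment; what a row does not reach only later rows make up. A row lasts 1/8 s, in which the tool goes at most 62.5 mm and 10.7 degrees, less where a joint would pass 70% of its speed; a pose out of reach is approached as far as the arm can. A call with a gripper value outside its range is refused whole. The fingers move at their own pace and stop on an object; "squeeze" is the grip in N (left out, the last holds). Time passes only in rows, so rows that repeat a pose let the fingers close. It gives the time, the measured TCP pose, the force and the opening at its end, in the units of the state.
- r.read_state(): the state, without advancing time (a new reading comes with each control period).
- viewer.camera(name): name is "side" or "top"; returns a dict with "img" (480x640x3 uint8, blue, green, red), "range_z" (480x640 float32, m along the optical axis (not along the pixel's ray), 0 where there is no reading), "vertical_fov" (degrees; the focal length in pixels is half the picture's height over the tangent of half this angle, whatever the lens; pixels are square), "cx", "cy" (the principal point, pixels), "D" ([k1, k2, p1, p2, k3] as OpenCV has them; the pictures are not rectified), "rvec" (rotation vector, rad) and "tvec" (3), from world to camera coordinates, as OpenCV has them. Camera axes: x right, y down, z forward; pixel columns grow to the right and rows downward; lengths in m; the calibration is good to about 2 mm. A picture is of the moment at which its call begins.
- r.close_job(): hands the job in, once; it reports no verdict.
The state is a dict: "time": time; "joint_positions": joint angles; "joint_vel": joint speeds; "joint_torque": joint torques, N m; "ee_pos": TCP position; "eef_rot": TCP orientation; "ft_force": force on the tool from outside, world axes, zero at the start; "torque": the same for the moment, N m; "width": finger opening in m.
Only numpy, scipy, OpenCV 4.12 (cv2) and the standard library are available. Lean on these libraries where they do the work, as an engineer would, in place of code of your own. Each camera call takes 0.05 s, during which the arm holds its last target.

## Working session

There is one attempt and no reset: what is moved stays moved. The work goes in short steps, Python scripts to look and compute and a tool call to move; the robot and the scene stay as the last step left them, time stands still between calls to the robot, and variables do not carry over. Pictures are saved under pics/ and viewed, and the job is handed in when it is done.

Besides the shell and the picture viewer there is one more tool, called after "Emit:" as a command line: name --argument value ..., lists and objects as JSON in quotes. apply_moves: Moves the arm, as the interface text tells. Its arguments: {"type":"object","properties":{"increments":{"type":"array","items":{"type":"object","properties":{"grip":{"type":"number"},"xyz":{"type":"array","items":{"type":"number"}},"rotation":{"type":"array","items":{"type":"number"}}}}},"squeeze":{"type":"number"}},"required":["increments"]}

```bash
mkdir -p pics; ls; cat > h.py <<'E'
import numpy as np, cv2
from bench import r, viewer
def cam(n):
    c=viewer.camera(n); f=240/np.tan(np.radians(c['vertical_fov'])/2)
    c['K']=np.array([[f,0,c['cx']],[0,f,c['cy']],[0,0,1.]]); c['D']=np.array(c['D'],float)
    c['R']=cv2.Rodrigues(np.array(c['rvec'],float))[0]; c['t']=np.array(c['tvec'],float).reshape(3)
    return c
def ray(c,uv):
    p=cv2.undistortPoints(np.array(uv,float).reshape(-1,1,2),c['K'],c['D']).reshape(-1,2)
    d=np.c_[p,np.ones(len(p))]
    return -c['R'].T@c['t'], d@c['R']
def plane(c,uv,z):
    o,d=ray(c,uv); return o+d*((z-o[2])/d[:,2])[:,None]
def depth(c,uv):
    o,d=ray(c,uv); uv=np.array(uv).reshape(-1,2).astype(int)
    return o+d*c['range_z'][uv[:,1],uv[:,0]][:,None]
def proj(c,P):
    return cv2.projectPoints(np.array(P,float).reshape(-1,3),np.array(c['rvec'],float),c['t'],c['K'],c['D'])[0].reshape(-1,2)
E
python3 - <<'E'
from h import *
for n in('side','top'):
    c=cam(n); cv2.imwrite(f'pics/{n}0.png',c['img']); print(n,c['vertical_fov'],c['D'],-c['R'].T@c['t'],c['R'][2])
s=r.read_state(); print(s)
E
```

```text
pics
side 42.97219763740692 [-0.10754185  0.          0.          0.          0.        ] [0.53455046 0.7103449  0.87129344] [ 0.04569286 -0.6589688  -0.75078111]
top 44.423103384265886 [-0.1827489  0.         0.         0.         0.       ] [0.37203515 0.01317238 1.30992186] [ 0.1399759   0.00458453 -0.9901443 ]
{'time': 0.1, 'joint_positions': array([ 1.26737477,  0.33283098, -0.0647005 ,  1.46086241,  0.02158531,
        1.34990245, -0.08852079]), 'joint_vel': array([ 6.17271470e-05, -1.40902223e-03,  1.97314692e-03, -2.85714259e-03,
        1.34457051e-03,  1.32416531e-04,  1.60968621e-03]), 'joint_torque': array([ 1.75218556e-03, -6.24544430e+01,  2.49717676e-02, -3.90718210e+01,
       -6.13905885e-02,  3.66096839e-02,  6.98479926e-05]), 'ee_pos': array([ 0.17312276, -0.60018883,  0.22981714]), 'eef_rot': array([ 7.99105912e-01, -6.01189915e-01, -5.35890672e-04, -3.75279191e-04]), 'ft_force': array([-0.01344112,  0.94200473,  0.76832907]), 'torque': array([-0.03168015,  0.02728211, -0.02556901]), 'width': 0.08699049600514351}
```

View pics/side0.png

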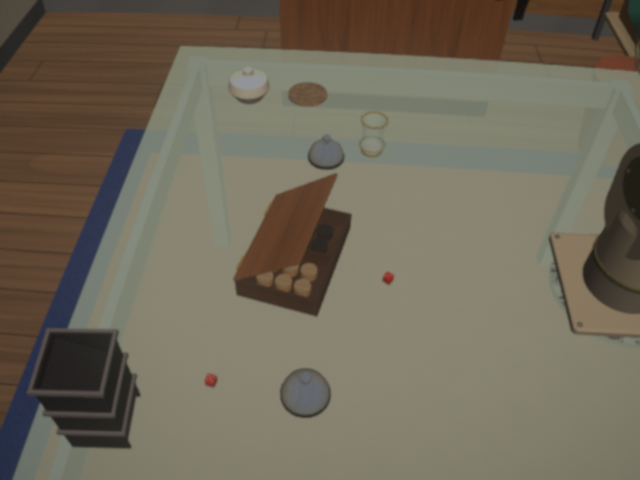

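View pics/top0.png

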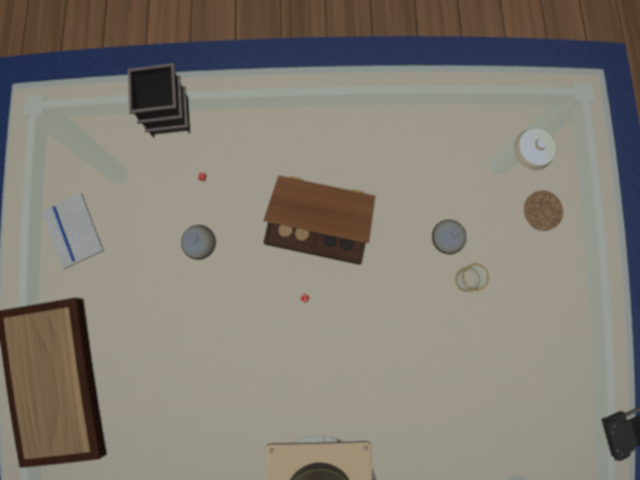

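The side view shows the tray at about (295,245) with its flap half open. The bell beside the glass is at (326,152), the glass at (373,135), the other bell at (305,392), and the dice at (388,278) and (211,380). In the top view the bell is at (449,236), the glass at (470,278), the other bell at (198,241), the dice at (202,177) and (305,298), and the gripper is at the lower right. Next I'll zoom in on these for measuring.

```bash
python3 - <<'E'
from h import *
t=cv2.imread('pics/top0.png'); s=cv2.imread('pics/side0.png')
def z(im,x,y,w,h,k): return cv2.resize(im[y:y+h,x:x+w],None,fx=k,fy=k,interpolation=cv2.INTER_CUBIC)
a=z(t,420,210,80,90,5); b=z(s,295,95,110,90,5)[:, :390+160]
H=450
cv2.imwrite('pics/zb.png',cv2.resize(np.hstack([a,b[:,:]]),None,fx=.8,fy=.8))
cv2.imwrite('pics/zt.png',z(t,255,165,130,105,6)[:600,:780])
cv2.imwrite('pics/zs.png',z(s,225,165,135,155,4)[:600])
E
```

```text
(no output)
```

View pics/zb.png

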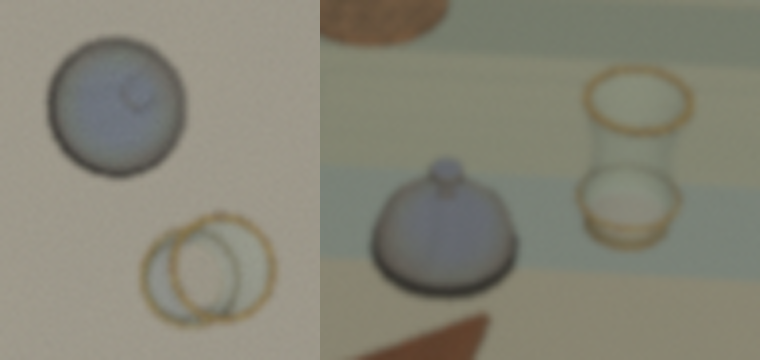

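View pics/zt.png

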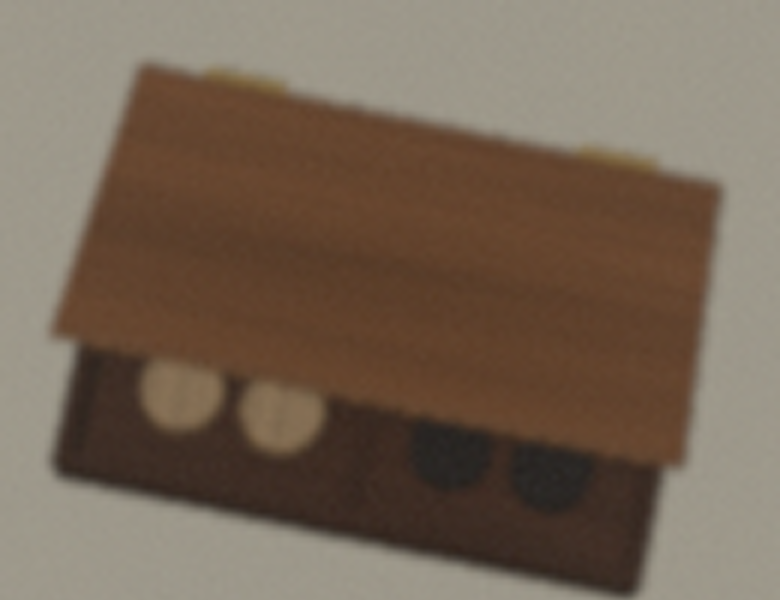

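View pics/zs.png

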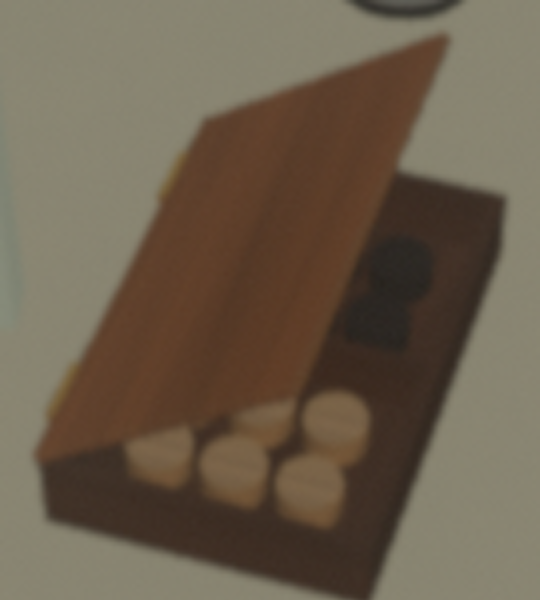

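```bash
cat > m.py <<'E'
from h import *
def tri(a,ua,b,ub):
    oa,da=ray(a,ua); ob,db=ray(b,ub); out=[]
    for x,y in zip(da,db):
        A=np.c_[x,-y]; k=np.linalg.lstsq(A,ob-oa,rcond=None)[0]; p=oa+x*k[0]; q=ob+y*k[1]
        out.append(np.r_[(p+q)/2,np.linalg.norm(p-q)])
    return np.array(out)
E
python3 - <<'E'
from m import *
np.set_printoptions(precision=4,suppress=True)
t=cam('top'); s=cam('side')
T=[(279.1,175.8),(375,195.8),(369.2,242.8),(263.7,220.5),(454.5,233)]
S=[(234.5,280),(276.2,195),(337.2,173.8),(298.7,264.2),(326.5,137)]
P=tri(t,T,s,S); print('HL HR FR FL button\n',P)
print('button@59 ',plane(t,T[4:],.059),plane(s,S[4:],.059))
print('bell foot top',plane(t,[(117/4+420,107/4+210)],.01))
h=(P[0]+P[1])[:3]/2; f=(P[2]+P[3])[:3]/2; print('h',h,'f',f,np.linalg.norm(f-h),'ang',np.arcsin((f-h)[2]/.15))
print('yaw hinge',np.degrees(np.arctan2(P[0,1]-P[1,1],P[0,0]-P[1,0])))
print('glass rim',plane(t,[(222/4+420,268/4+210)],.085),plane(s,[((638-320)/4+295,100/4+95)],.085),'foot',plane(t,[(190/4+420,277/4+210)],.035))
print('other bell',plane(t,[(198,241)],.02),'die2',plane(t,[(305,298)],.008),'die1',plane(t,[(202,177)],.008))
# tray bottom
print('tray near corners',plane(t,[(60/6+255,468/6+165),(632/6+255,597/6+165)],.04))
# depth checks
for n,c,uv in(('t flap',t,[(318,190),(300,200),(350,215),(318,222)]),('s flap',s,[(285,230),(300,215),(265,255)]),('t bell',t,[(454,233)]),('s bell',s,[(326,137)])): print(n,depth(c,uv))
E
```

```text
HL HR FR FL button
 [[ 0.7029  0.0699  0.0365  0.0019]
 [ 0.6519 -0.1416  0.0409  0.    ]
 [ 0.5353 -0.1148  0.1291  0.0003]
 [ 0.5873  0.099   0.1259  0.0003]
 [ 0.5625 -0.3112  0.0551  0.0006]]
button@59  [[ 0.5615 -0.3102  0.059 ]] [[ 0.5626 -0.3064  0.059 ]]
bell foot top [[ 0.5607 -0.3102  0.01  ]]
h [ 0.6774 -0.0359  0.0387] f [ 0.5613 -0.0079  0.1275] 0.14880673798221186 ang 0.633537560815315
yaw hinge 76.43460253346034
glass rim [[ 0.4623 -0.3435  0.085 ]] [[ 0.4637 -0.3396  0.085 ]] foot [[ 0.4616 -0.3397  0.035 ]]
other bell [[0.564  0.2547 0.02  ]] die2 [[0.4323 0.0189 0.008 ]] die1 [[0.714  0.2483 0.008 ]]
tray near corners [[ 0.5528  0.1032  0.04  ]
 [ 0.5003 -0.1032  0.04  ]]
t flap [[ 0.6638 -0.0155  0.0591]
 [ 0.6358  0.024   0.09  ]
 [ 0.6002 -0.0805  0.0933]
 [ 0.5829 -0.0122  0.1162]]
s flap [[ 0.6199 -0.0026  0.0931]
 [ 0.5955 -0.0239  0.1105]
 [ 0.6496  0.0458  0.08  ]]
t bell [[ 0.5614 -0.3088  0.0599]]
s bell [[ 0.5636 -0.3037  0.0611]]
```

Emit:
apply_moves --increments '[{"grip": 255, "xyz": [-30, -36, 0], "rotation": [0, 0, 0]}, {"grip": 255, "xyz": [-60, -72, 0], "rotation": [0, 0, 0]}, {"grip": 255, "xyz": [-90, -108, 0], "rotation": [0, 0, 0]}, {"grip": 255, "xyz": [-120, -144, 0], "rotation": [0, 0, 0]}, {"grip": 255, "xyz": [-150, -180, 0], "rotation": [0, 0, 0]}]' --squeeze 10

```text
time: 0.82
ee_pos: [0.3052, -0.4049, 0.2302]
eef_rot: [0.799, -0.601, -0.0, -0.0]
ft_force: [1.4, -0.4, 0.3]
width: 0.0448
```

Emit:
apply_moves --increments '[{"grip": 255, "xyz": [-32, -38, 0], "rotation": [0, 0, 0]}, {"grip": 255, "xyz": [-64, -76, 0], "rotation": [0, 0, 0]}, {"grip": 255, "xyz": [-96, -114, 0], "rotation": [0, 0, 0]}, {"grip": 255, "xyz": [-128, -152, 0], "rotation": [0, 0, 0]}, {"grip": 255, "xyz": [-160, -190, 0], "rotation": [0, 0, 0]}]'

```text
time: 1.45
ee_pos: [0.444, -0.1971, 0.2304]
eef_rot: [0.799, -0.601, -0.0, -0.0]
ft_force: [0.7, -0.0, -0.6]
width: 0.0015
```

```bash
python3 - <<'E'
from h import *
from scipy.spatial.transform import Rotation as R
s=r.read_state(); print(s['ee_pos'],s['joint_positions'].round(2),s['ft_force'],s['width'])
print(R.from_quat(s['eef_rot']).inv().apply(np.array([.570,-.010,.23])-s['ee_pos'])*1000)
E
```

```text
[ 0.44401399 -0.19709558  0.23036059] [ 0.77  0.05 -0.46  1.8   0.02  1.3  -0.98] [ 0.70994041 -0.01497948 -0.5908448 ] 0.0014880517305459829
[-144.87326161 -172.8841726     0.40454878]
```

Emit:
apply_moves --increments '[{"grip": 255, "xyz": [-32, -38, 0], "rotation": [0, 0, 0]}, {"grip": 255, "xyz": [-64, -76, 0], "rotation": [0, 0, 0]}, {"grip": 255, "xyz": [-96, -114, 0], "rotation": [0, 0, 0]}, {"grip": 255, "xyz": [-128, -152, 0], "rotation": [0, 0, 0]}, {"grip": 255, "xyz": [-145, -173, 0], "rotation": [0, 0, 0]}]'

```text
time: 2.08
ee_pos: [0.5708, -0.007, 0.2302]
eef_rot: [0.8, -0.6, -0.001, -0.0]
ft_force: [1.0, -0.5, -0.3]
width: 0.0006
```

```bash
python3 - <<'E'
from h import *
s=r.read_state(); print(s['ee_pos'],s['joint_positions'].round(2),s['ft_force'])
c=cam('side'); cv2.imwrite('pics/side1.png',c['img'])
E
```

```text
[ 0.57083083 -0.00703749  0.23019938] [ 0.46  0.27 -0.63  1.58  0.16  1.34 -1.48] [ 1.02082392 -0.51989054 -0.30039279]
```

View pics/side1.png

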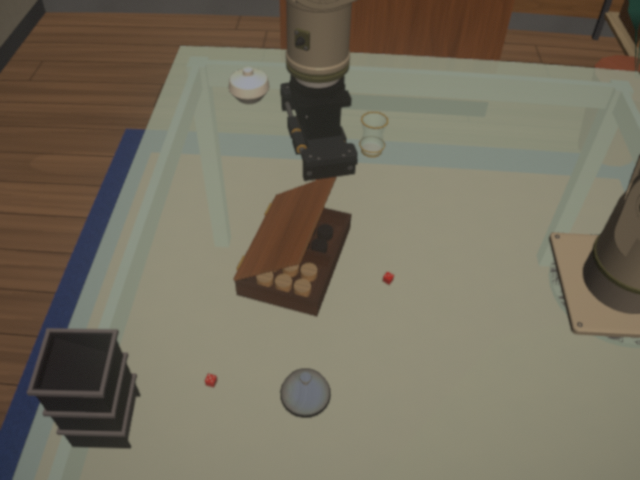

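The side view shows the closed gripper above the flap at about (325,150), and the glass, bell and dice haven't moved. I'll descend slowly.

Emit:
apply_moves --increments '[{"grip": 255, "xyz": [0, 0, 20], "rotation": [0, 0, 0]}, {"grip": 255, "xyz": [0, 0, 40], "rotation": [0, 0, 0]}, {"grip": 255, "xyz": [0, 0, 60], "rotation": [0, 0, 0]}, {"grip": 255, "xyz": [0, 0, 70], "rotation": [0, 0, 0]}, {"grip": 255, "xyz": [0, 0, 75], "rotation": [0, 0, 0]}]'

```text
time: 2.75
ee_pos: [0.5716, -0.0043, 0.1548]
eef_rot: [0.8, -0.599, -0.001, -0.001]
ft_force: [0.2, -0.8, -0.1]
width: 0.0004
```

Emit:
apply_moves --increments '[{"grip": 255, "xyz": [0, 0, 4], "rotation": [0, 0, 0]}, {"grip": 255, "xyz": [0, 0, 8], "rotation": [0, 0, 0]}, {"grip": 255, "xyz": [0, 0, 12], "rotation": [0, 0, 0]}, {"grip": 255, "xyz": [0, 0, 16], "rotation": [0, 0, 0]}, {"grip": 255, "xyz": [0, 0, 20], "rotation": [0, 0, 0]}]'

```text
time: 3.38
ee_pos: [0.5716, -0.0043, 0.1347]
eef_rot: [0.801, -0.599, -0.001, -0.001]
ft_force: [-0.3, -0.3, 1.3]
width: 0.0006
```

```bash
python3 - <<'E'
from h import *
s=r.read_state(); print(s['ee_pos'],s['ft_force'],s['torque'])
c=cam('side'); cv2.imwrite('pics/side2.png',cv2.resize(c['img'][60:340,180:440],None,fx=2,fy=2))
E
```

```text
[ 0.57163776 -0.0042508   0.13468383] [-0.32228136 -0.30926886  1.29573293] [ 0.02538735  0.0332075  -0.02449961]
```

View pics/side2.png

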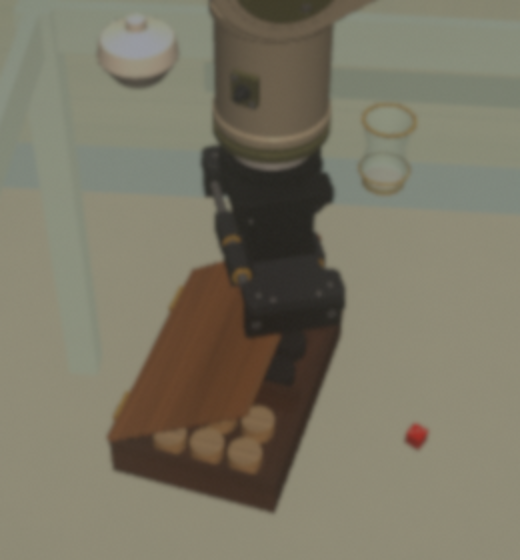

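The picture shows the fingertips on the flap: 1.3 N, and its near free corner has moved to about (302,267) in full-frame pixels, so it is starting to close. I'll continue slowly.

Emit:
apply_moves --increments '[{"grip": 255, "xyz": [0, 0, 5], "rotation": [0, 0, 0]}, {"grip": 255, "xyz": [0, 0, 10], "rotation": [0, 0, 0]}, {"grip": 255, "xyz": [0, 0, 15], "rotation": [0, 0, 0]}, {"grip": 255, "xyz": [0, 0, 20], "rotation": [0, 0, 0]}, {"grip": 255, "xyz": [0, 0, 25], "rotation": [0, 0, 0]}]'

```text
time: 4.05
ee_pos: [0.5714, -0.0042, 0.1087]
eef_rot: [0.8, -0.599, -0.001, -0.001]
ft_force: [-0.3, -0.2, 0.8]
width: 0.0002
```

Emit:
apply_moves --increments '[{"grip": 255, "xyz": [0, 0, 5], "rotation": [0, 0, 0]}, {"grip": 255, "xyz": [0, 0, 10], "rotation": [0, 0, 0]}, {"grip": 255, "xyz": [0, 0, 15], "rotation": [0, 0, 0]}, {"grip": 255, "xyz": [0, 0, 20], "rotation": [0, 0, 0]}, {"grip": 255, "xyz": [0, 0, 25], "rotation": [0, 0, 0]}]'

```text
time: 4.68
ee_pos: [0.5713, -0.0041, 0.0834]
eef_rot: [0.801, -0.599, -0.001, -0.001]
ft_force: [-0.2, 0.4, 0.3]
width: 0.0001
```

```bash
python3 - <<'E'
from h import *
s=r.read_state(); print(s['ee_pos'],s['ft_force'],s['torque'])
c=cam('side'); cv2.imwrite('pics/side3.png',cv2.resize(c['img'][60:340,180:440],None,fx=2,fy=2))
E
```

```text
[ 0.57134518 -0.00414435  0.08339125] [-0.23383832  0.35048304  0.25239421] [-0.00720455  0.08264156  0.04642346]
```

View pics/side3.png

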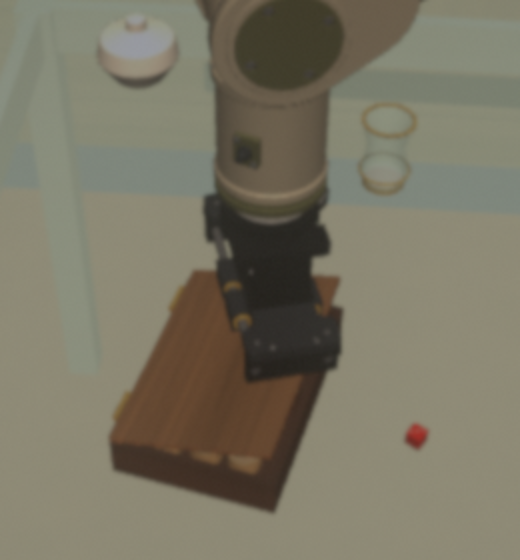

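The picture shows the flap nearly closed, with a small gap along its near edge around (200,455). There are about 30 mm left.

Emit:
apply_moves --increments '[{"grip": 255, "xyz": [0, 0, 5], "rotation": [0, 0, 0]}, {"grip": 255, "xyz": [0, 0, 10], "rotation": [0, 0, 0]}, {"grip": 255, "xyz": [0, 0, 15], "rotation": [0, 0, 0]}, {"grip": 255, "xyz": [0, 0, 20], "rotation": [0, 0, 0]}, {"grip": 255, "xyz": [0, 0, 23], "rotation": [0, 0, 0]}]'

```text
time: 5.35
ee_pos: [0.5709, -0.0041, 0.0593]
eef_rot: [0.801, -0.599, -0.002, -0.001]
ft_force: [-0.2, 0.0, 0.7]
width: 0.0005
```

Emit:
apply_moves --increments '[{"grip": 255, "xyz": [0, 0, 1], "rotation": [0, 0, 0]}, {"grip": 255, "xyz": [0, 0, 2], "rotation": [0, 0, 0]}, {"grip": 255, "xyz": [0, 0, 3], "rotation": [0, 0, 0]}, {"grip": 255, "xyz": [0, 0, 4], "rotation": [0, 0, 0]}]'

```text
time: 5.85
ee_pos: [0.5709, -0.0041, 0.0554]
eef_rot: [0.801, -0.599, -0.002, -0.001]
ft_force: [-0.4, -0.1, 0.4]
width: 0.0006
```

Emit:
apply_moves --increments '[{"grip": 255, "xyz": [0, 0, 1], "rotation": [0, 0, 0]}, {"grip": 255, "xyz": [0, 0, 2], "rotation": [0, 0, 0]}]'

```text
time: 6.1
ee_pos: [0.571, -0.004, 0.0543]
eef_rot: [0.8, -0.599, -0.001, -0.001]
ft_force: [-7.3, 0.3, 17.2]
width: 0.0002
```

A force of 17 N at tip height 46 mm means the flap is shut against the tray. I'll retreat and check.

Emit:
apply_moves --increments '[{"grip": 255, "xyz": [0, 0, -5], "rotation": [0, 0, 0]}, {"grip": 255, "xyz": [0, 0, -30], "rotation": [0, 0, 0]}, {"grip": 255, "xyz": [0, 0, -70], "rotation": [0, 0, 0]}, {"grip": 255, "xyz": [0, 0, -110], "rotation": [0, 0, 0]}, {"grip": 255, "xyz": [0, 0, -130], "rotation": [0, 0, 0]}]'

```text
time: 6.72
ee_pos: [0.572, -0.0043, 0.1867]
eef_rot: [0.801, -0.599, -0.0, -0.001]
ft_force: [1.0, -0.2, 0.3]
width: 0.0006
```

```bash
python3 - <<'E'
from h import *
from scipy.spatial.transform import Rotation as R
s=r.read_state(); print(s['ee_pos'],s['ft_force'],s['joint_positions'].round(2))
c=cam('side'); cv2.imwrite('pics/side4.png',c['img'])
print(depth(c,[(260,270),(240,270),(270,280),(300,270)]))
print(R.from_quat(s['eef_rot']).inv().apply(np.array([.5617,-.309,.185])-s['ee_pos'])*1000)
E
```

```text
[ 0.57202038 -0.00425919  0.18674835] [ 0.97839583 -0.22055989  0.28214575] [ 0.45  0.31 -0.63  1.64  0.18  1.26 -1.49]
[[0.65924073 0.05126033 0.04518163]
 [0.69328167 0.05695238 0.04878168]
 [0.639495   0.07110403 0.04431689]
 [0.58986795 0.04545591 0.04494906]]
[289.50349013  95.72476659   1.01304157]
```

View pics/side4.png

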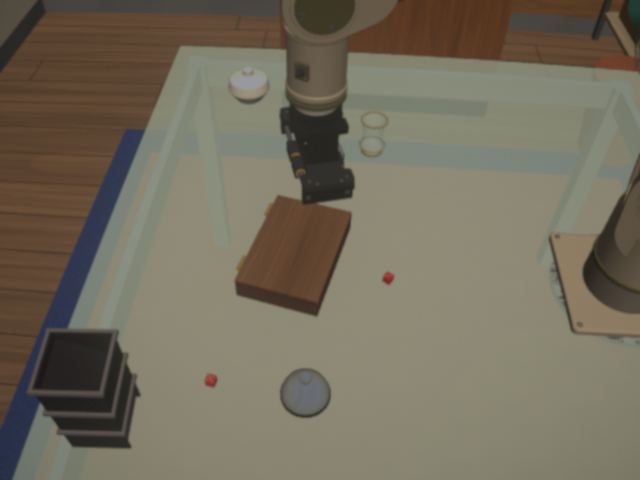

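The side view shows the flap lying flat on the tray (280,255), at depth heights of about 45 mm, with dice and bells unmoved. Next I move over the tea bell.

Emit:
apply_moves --increments '[{"grip": 255, "xyz": [40, 13, 0], "rotation": [0, 0, 0]}, {"grip": 255, "xyz": [80, 26, 0], "rotation": [0, 0, 0]}, {"grip": 255, "xyz": [120, 40, 0], "rotation": [0, 0, 0]}, {"grip": 255, "xyz": [160, 53, 0], "rotation": [0, 0, 0]}, {"grip": 255, "xyz": [200, 66, 0], "rotation": [0, 0, 0]}]'

```text
time: 7.4
ee_pos: [0.5655, -0.2161, 0.1876]
eef_rot: [0.801, -0.599, 0.001, -0.002]
ft_force: [0.3, -0.5, 1.0]
width: 0.0003
```

Emit:
apply_moves --increments '[{"grip": 255, "xyz": [40, 13, 0], "rotation": [0, 0, 0]}, {"grip": 255, "xyz": [70, 23, 0], "rotation": [0, 0, 0]}, {"grip": 255, "xyz": [85, 28, 0], "rotation": [0, 0, 0]}, {"grip": 255, "xyz": [89, 29, 0], "rotation": [0, 0, 0]}, {"grip": 255, "xyz": [89, 29, 0], "rotation": [0, 0, 0]}]'

```text
time: 8.02
ee_pos: [0.5632, -0.3083, 0.1873]
eef_rot: [0.801, -0.599, 0.001, -0.002]
ft_force: [1.2, 0.4, -0.4]
width: 0.0003
```

```bash
python3 - <<'E'
from h import *
from scipy.spatial.transform import Rotation as R
s=r.read_state(); print(s['ee_pos'],s['ft_force'],s['joint_positions'].round(2))
c=cam('side'); cv2.imwrite('pics/side5.png',cv2.resize(c['img'][20:260,220:480],None,fx=2.4,fy=2.4))
print(proj(c,s['ee_pos']+[0,0,-.008]),proj(c,[.5617,-.309,.059]))
print(R.from_quat(s['eef_rot']).inv().apply(np.array([.5617,-.309,.085])-s['ee_pos'])*1000)
E
```

```text
[ 0.56315342 -0.30827325  0.18732324] [ 1.24405113  0.44778289 -0.38829373] [ 0.78  0.43 -0.47  1.45  0.19  1.3  -0.98]
[[328.13491812  88.3474462 ]] [[327.00158212 136.25125291]]
[  0.46859135   2.03191702 102.31489935]
```

View pics/side5.png

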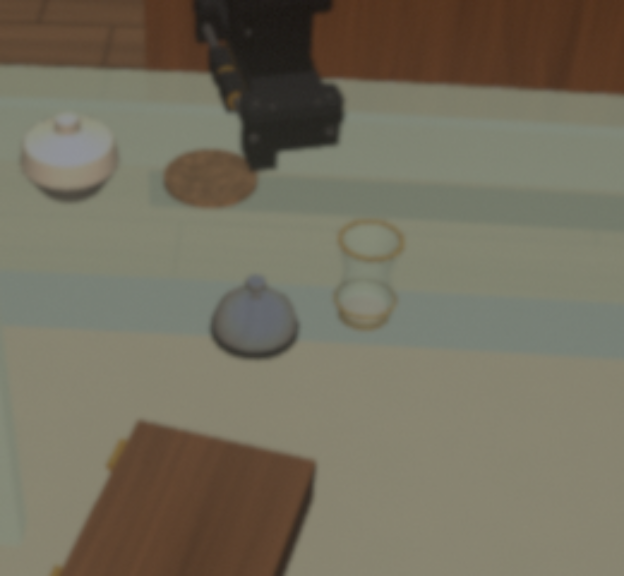

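The picture shows the fingertip at (260,160), right above the button at (255,283), with the glass (370,275) clear to the side. The tip's projection agrees with the image, so I'll descend.

Emit:
apply_moves --increments '[{"grip": 255, "xyz": [0.5, 1, 25], "rotation": [0, 0, 0]}, {"grip": 255, "xyz": [0.5, 1.5, 50], "rotation": [0, 0, 0]}, {"grip": 255, "xyz": [0.5, 1.5, 75], "rotation": [0, 0, 0]}, {"grip": 255, "xyz": [0.5, 1.5, 95], "rotation": [0, 0, 0]}, {"grip": 255, "xyz": [0.5, 1.5, 105], "rotation": [0, 0, 0]}]'

```text
time: 8.7
ee_pos: [0.5622, -0.3077, 0.0814]
eef_rot: [0.801, -0.598, 0.0, -0.002]
ft_force: [-0.6, 0.5, 1.4]
width: 0.0007
```

```bash
python3 - <<'E'
from h import *
s=r.read_state(); print(s['ee_pos'],s['ft_force'])
c=cam('side'); cv2.imwrite('pics/side6.png',cv2.resize(c['img'][60:220,260:440],None,fx=3.5,fy=3.5))
t=cam('top'); cv2.imwrite('pics/top6.png',t['img'])
E
```

```text
[ 0.56223044 -0.30771     0.08142722] [-0.57685905  0.48666524  1.40071313]
```

View pics/side6.png

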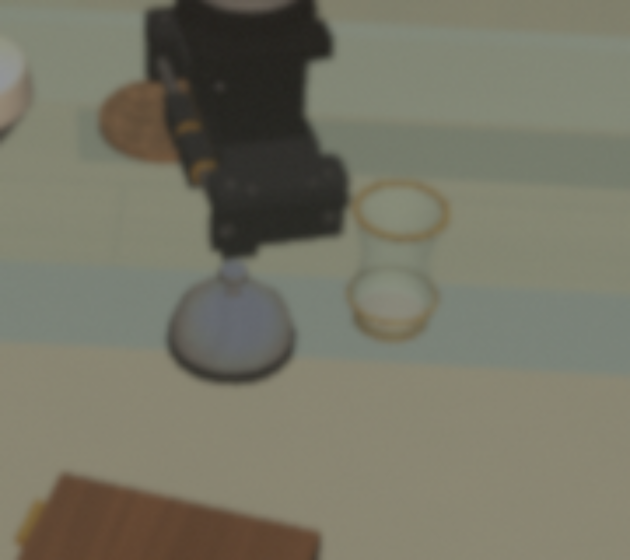

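The picture shows the fingertip just above the button, at about (235,262). The glass at (400,260) is clear. Now I'll press in small steps.

Emit:
apply_moves --increments '[{"grip": 255, "xyz": [0, 0, 5], "rotation": [0, 0, 0]}, {"grip": 255, "xyz": [0, 0, 10], "rotation": [0, 0, 0]}, {"grip": 255, "xyz": [0, 0, 13], "rotation": [0, 0, 0]}, {"grip": 255, "xyz": [0, 0, 15], "rotation": [0, 0, 0]}, {"grip": 255, "xyz": [0, 0, 16], "rotation": [0, 0, 0]}]'

```text
time: 9.43
ee_pos: [0.5621, -0.308, 0.0657]
eef_rot: [0.801, -0.598, -0.0, -0.002]
ft_force: [-1.4, 0.4, 1.1]
width: 0.0007
```

Emit:
apply_moves --increments '[{"grip": 255, "xyz": [0, 0, 1], "rotation": [0, 0, 0]}, {"grip": 255, "xyz": [0, 0, 2], "rotation": [0, 0, 0]}, {"grip": 255, "xyz": [0, 0, 2.5], "rotation": [0, 0, 0]}, {"grip": 255, "xyz": [0, 0, 2.5], "rotation": [0, 0, 0]}]'

```text
time: 9.93
ee_pos: [0.5621, -0.3081, 0.0633]
eef_rot: [0.801, -0.598, -0.0, -0.002]
ft_force: [-2.3, 0.5, 2.6]
width: 0.0004
```

Emit:
apply_moves --increments '[{"grip": 255, "xyz": [0, 0, 0.7], "rotation": [0, 0, 0]}, {"grip": 255, "xyz": [0, 0, 1.4], "rotation": [0, 0, 0]}, {"grip": 255, "xyz": [0, 0, 1.4], "rotation": [0, 0, 0]}]'

```text
time: 10.3
ee_pos: [0.5622, -0.308, 0.0619]
eef_rot: [0.801, -0.598, 0.0, -0.002]
ft_force: [-2.0, 1.1, 4.0]
width: 0.0004
```

```bash
python3 - <<'E'
from h import *
s=r.read_state(); print(s['ee_pos'],s['ft_force'])
c=cam('side'); cv2.imwrite('pics/side7.png',cv2.resize(c['img'][60:220,260:440],None,fx=3.5,fy=3.5))
for i in range(3): cam('side'); print(r.read_state()['ft_force'],r.read_state()['ee_pos'])
E
```

```text
[ 0.56217757 -0.30802446  0.06189774] [-1.96589533  1.07800243  3.99538668]
[-1.31988199  1.31985249  2.8874071 ] [ 0.56217331 -0.30805957  0.06194861]
[-1.52078452 -0.02094177  4.19887922] [ 0.56213976 -0.30805389  0.06191449]
[-2.07800976  1.48432534  3.65857141] [ 0.56218779 -0.30805198  0.06195102]
```

View pics/side7.png

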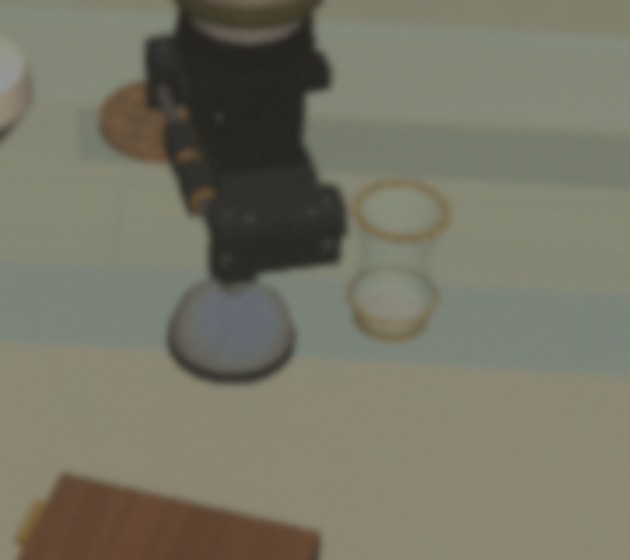

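The picture shows the button pressed under the tip at about (233,285). The force averages 3.7 N (it rings at 2 N) at about 5 mm of travel, and the bell and glass haven't moved. I'll draw back straight up.

Emit:
apply_moves --increments '[{"grip": 255, "xyz": [0, 0, -5], "rotation": [0, 0, 0]}, {"grip": 255, "xyz": [0, 0, -20], "rotation": [0, 0, 0]}, {"grip": 255, "xyz": [0, 0, -60], "rotation": [0, 0, 0]}, {"grip": 255, "xyz": [0, 0, -100], "rotation": [0, 0, 0]}, {"grip": 255, "xyz": [0, 0, -140], "rotation": [0, 0, 0]}]'

```text
time: 11.12
ee_pos: [0.5618, -0.3084, 0.2043]
eef_rot: [0.801, -0.598, 0.0, -0.002]
ft_force: [0.6, -1.3, 0.3]
width: 0.0004
```

Emit:
apply_moves --increments '[{"grip": 255, "xyz": [0, 0, 0], "rotation": [0, 0, 0]}, {"grip": 255, "xyz": [0, 0, 0], "rotation": [0, 0, 0]}, {"grip": 255, "xyz": [0, 0, 0], "rotation": [0, 0, 0]}, {"grip": 255, "xyz": [0, 0, 0], "rotation": [0, 0, 0]}]'

```text
time: 11.62
ee_pos: [0.5614, -0.3083, 0.2032]
eef_rot: [0.801, -0.598, -0.0, -0.002]
ft_force: [-0.2, 1.0, -0.0]
width: 0.0006
```

```bash
python3 - <<'E'
from h import *
s=r.read_state(); print(s['time'],s['ee_pos'],s['ft_force'])
c=cam('side'); cv2.imwrite('pics/side8.png',c['img'])
a=cv2.imread('pics/side0.png')
d=cv2.absdiff(a,c['img']).max(2)
for n,(x,y,w,h) in dict(bell=(300,125,52,48),glass=(352,105,45,60),other=(270,360,70,60),d1=(200,368,24,24),d2=(378,266,24,24)).items(): print(n,d[y:y+h,x:x+w].max(),d[y:y+h,x:x+w].mean())
print(depth(c,[(260,270),(300,270),(290,240)])[:,2])
E
```

```text
11.625 [ 0.56139693 -0.30826802  0.20322728] [-0.15306835  0.9662214  -0.03247833]
bell 12 1.8409455128205128
glass 5 2.204814814814815
other 4 1.997142857142857
d1 4 2.140625
d2 4 2.123263888888889
[0.04623596 0.04612309 0.04572031]
```

View pics/side8.png

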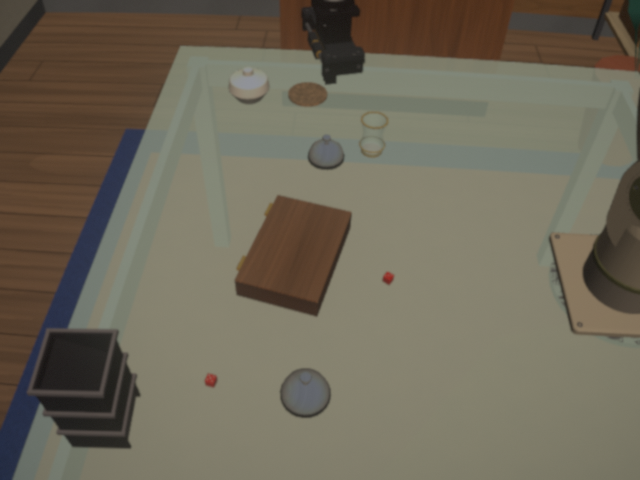

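The flap is shut at (295,255) and the button is up at (326,138). The bell, glass, other bell and dice all match the first picture, and the hand is well clear. Handing in.

```bash
python3 - <<'E'
from bench import r
print(r.close_job())
E
```

```text
the job is handed in; nothing more can be done
None
```

The flap is shut, the bell beside the tea glass was pressed past its ringing point, and the job is handed in; no verdict was reported.

- **Flap:** I pushed it down with the closed fingertips at about 1 N. The highest reading was 17 N (limit 40 N), when it met the tray frame. Depth readings afterwards put its upper face at about 46 mm, which is the shut height.
- **Bell:** I pressed the button about 5 mm. The force averaged about 3.7 N, against about 2 N needed to ring. I could not read the button's travel directly, so the ring is inferred from the fingertip height and the force.
- **Hand:** I drew it straight up, leaving the grasp point about 155 mm above the button.
- **Everything else:** In the last side view the bell's button was up again. The glass, the other bell and both dice matched the first picture to within image noise. The rung bell's patch differed slightly (12 grey levels against 4–5 elsewhere), which I did not trace further; in the picture it stood where it was.

No check failed. The job finished at about 11.7 s of the 45 s allowed.

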